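# Load and close a tissue-cassette basket, then book it in

## Robot

A 7-joint arm with a two-finger parallel gripper is mounted at the origin on the work surface. World frame = base frame: x ahead of the robot, y to its left, z up, the work surface at z = 0. Lengths are in mm, angles in rad, forces in N, time in s.
With the tool pointing down it reaches from about 400 to 875 mm from the base axis. Payload 19.3 kg.
Tool frame: the origin (TCP) lies midway between the tips of the shut fingers; the grasp point (between the pads) lies 19 mm behind it; z points along the fingers, y is the line along which they close (so a half turn about z gives the same grasp; the last joint's range is limited). The gripper opens to 85 mm and grips with 20 to 120 N. Pads are 22 mm wide; open, the fingers measure 114 mm over their backs; the gripper's body (76 mm by 85 mm) begins 54 mm behind the grasp point. The pads swing forward as they close: fully open they stand 13 mm farther back than shut.
Start: joints at [1.145, 0.521, -0.036, 1.599, 0.021, 1.021, -0.113], TCP at [217.685, -585.857, 231.291] pointing down, gripper open.
Joint ranges: [-2.91, 2.91], [-0.3, 2.13], [-1.5, 1.42], [0.17, 2.43], [-1.26, 4.41], [0.16, 1.93], [-2.52, 2.52]. Speed limits (rad/s): [1.89, 1.89, 2.39, 2.39, 3.01, 3.01, 3.01].

## Interface

Orientations are given as a unit quaternion [x, y, z, w].
In Python, from station import manip, imaging, job, look_for, outline_of gives the robot as it stands. The module is installed in compiled form; this text tells all that it offers. Calls block until the motion is done:
- manip.goto(position, orientation): joint-space move of the TCP to a pose.
- manip.move_linear(position, rot=None, v=150, force_limit=None): straight line of the TCP; rot=None keeps the orientation; v is the mean speed in mm/s. With force_limit (N) it stops when the force on the tool has changed by that much, and returns True; else False.
- manip.set_joints(angles): joint-space move.
- manip.command_gripper(opening, f_grip=None): finger opening in mm; f_grip is the grip in N (None keeps the last); returns when the fingers have stopped.
- manip.dwell(seconds).
- manip.inverse_kinematics(position, orientation): joint angles nearest the present ones, or None.
- manip.read_state(): the state.
- imaging.read_camera(name): name is "side" or "top"; returns a dict with "color" (384x512x3 uint8, blue, green, red), "fx", "fy", "cx", "cy" (pixels), "cam_to_world" (4x4, takes a point from camera to world coordinates). Camera axes: x right, y up, looking along -z (the intrinsics and any distortion apply to the point x, -y, -z); pixel columns grow to the right and rows downward; lengths in mm; the calibration is good to about 2 mm. A picture is of the moment at which its call begins. There is no depth.
A pose or a line that the arm cannot do raises manip.MotionError and nothing moves.
- job.hand_in(): hands the job in; it is judged then, once.
Trained networks look in a picture, given as the dict that the camera call returned (one of the last four; its "shot" number tells which), for a name from the list of things; names that differ only in an ending like _2 or _b are one class to them, and where a whole thing is asked for, a point or a joint stands for the part that bears it (a point fixed in the world has none). Each returns a list of dicts, best first, with "conf" (0 to 1); they miss things now and then, are a little off and sometimes report something else, mostly with a low value. They report only what shows in the picture. A call takes as long as a camera call. They do not tell look-alikes from the thing itself.
- look_for(picture, target): "xyz" ([x, y, z] in mm, in world coordinates, good to about 4 mm: the middle of the surface that is visible of it).
- outline_of(picture, target): "pixels" (384x512 bool, what is visible of it).
The state is a dict: "time_s": time; "qpos": joint angles; "qd": joint speeds; "tau": joint torques, N m; "eef_pos": TCP position; "tcp_rot": TCP orientation; "contact_force": force on the tool from outside, world axes, zero at the start; "torque": the same for the moment, N m; "width": finger opening in mm; "grip_force": force on a finger pad.
Only numpy, scipy, OpenCV 4.12 (cv2) and the standard library are available. Lean on these libraries where they do the work, as an engineer would, in place of code of your own. Each camera call takes 0.05 s, during which the arm holds its last target. There are 200 camera calls.

## Task

Get the tissue basket ready for the processor: lay every cassette on the bench flat on the basket's floor, none on top of another, then fit the lid down over the wing nut and centre stud (its slot passes over the nut when the two are lined up) so that it sits flat on the rim, and spin the wing nut clockwise until it is snug on the lid. Then take the hand scanner, hold its window steady over the bar-code label on the lid, about 6 cm above it and facing it squarely, for a good two seconds, and put the scanner back in its rest. Leave everything else on the bench where it is.

Things in the scene. Friction and masses are not known exactly. Their poses are not given: they have to be found in the camera images.
- cassette0: a white plastic tissue cassette, a flat box 40 (x) x 28 (y) x 7 (z) mm with a sloped writing face at its +x end, 14 g, lying on the bench; origin at the centre of its underside, z up. Two to four of the four are there
- cassette1: a white plastic tissue cassette, a flat box 40 (x) x 28 (y) x 7 (z) mm with a sloped writing face at its +x end, 14 g, lying on the bench; origin at the centre of its underside, z up. Two to four of the four are there
- cassette2: a white plastic tissue cassette, a flat box 40 (x) x 28 (y) x 7 (z) mm with a sloped writing face at its +x end, 14 g, lying on the bench; origin at the centre of its underside, z up. Two to four of the four are there
- cassette3: a white plastic tissue cassette, a flat box 40 (x) x 28 (y) x 7 (z) mm with a sloped writing face at its +x end, 14 g, lying on the bench; origin at the centre of its underside, z up. Two to four of the four are there
- basket: round steel basket clipped in a low grey dock, 90 mm in radius, fixed to the bench; origin on the bench under its centre, z up. Floor 12 mm above the bench; wall 82 mm inside radius, 3 mm thick, its rim 30 mm above the bench
- basket_floor (a point): the centre of the basket's floor (12 mm above the bench), axes as the basket's. Four cassettes fit flat, each pointing outwards, centred about 55 mm from here, a quarter turn apart
- stud_tip (a point): the tip of the 7 mm threaded stud that stands at the basket's centre, 79.5 mm above the bench; at its foot a flange of 9 mm radius, 4 mm high. The wing nut stays on the stud
- nut_turn (a joint): turn of the wing nut on the stud, rad: 0 at its top stop, growing as it is turned clockwise seen from above. It sinks 6 mm per turn, stays where it is left (drag 0.03 N m) and is found between 0 and 0.6. On the seated lid its foot meets the collar at about 7.85; 0.3 to 0.6 more makes it snug, with rising resistance; the thread ends at 9.4
- wing_nut: the steel wing nut; origin at the middle of its underside, on the stud's axis, 53.5 mm above the bench at nut_turn 0; x along the wings, z up. Foot bar 46 (x) x 8 (y) x 6 mm; hub 16 mm across, 11 mm high; two wings 8 mm thick (y), from 6 to 23 mm either side of the axis, 24 mm high. The stud's tip stands 2 mm above the wings at nut_turn 0, 10 mm when snug
- lid: the basket's round steel lid, 174 mm across, disc 3 mm thick, about 250 g; origin at the centre of the disc's underside, z up. Four pips 4 mm long under it, at 74 mm radius, stand on the bench; on the basket they drop inside the wall with about 5 mm of play and the disc lies on the rim, its origin 30 mm above the bench
- lid_collar (a point): the top centre of the lid's collar, 16 mm above the lid's origin, axes as the lid's. The collar, 62 (x) x 32 (y) mm, rises 13 mm above the disc: take the lid by its 32 mm width. Slot through it and the disc: 52 x 12 mm along x, 23 mm wide over the middle 22 mm; passes over the nut with the lid's x along the wings, either way round. If lined up with the nut as found, the snug wings lie across it
- lid_label (a point): the middle of the white 34 x 20 mm bar-code label on the lid's upper face, 60 mm from its centre along the lid's +x
- scanner: hand scanner, 150 g: a grey handle 102 (x, from -60 to 42 mm) x 32 (y) x 22 (z) mm and at its +x end a black nose 44 x 46 x 30 mm (x from 42 to 86 mm), flat underneath; origin on the underside of the handle where it balances and is best gripped across its 32 mm, z up. It lies in its rest
- scanner_window (a point): the middle of the scanner's window, in the underside of the nose, 66 mm ahead of the origin along +x; it looks along -z. It reads a label that lies within 15 mm of straight below it, 25 to 120 mm away, scanner level within 0.25 rad and still
- cradle: the scanner's black rest, fixed to the bench; origin on the bench under the place of the scanner's origin, x along the scanner. A base plate 4 mm thick with two forks at x = -46 and +31 mm, each 10 mm long (x); the scanner's underside lies on them 24 mm above the bench, between horns 12 mm high and 42 mm apart. The nose overhangs in front of the forward fork
- pot: small clear specimen pot, 32 mm across, 42 mm high, among the cassettes, not to be moved; origin at the centre of its underside
- amber: small amber bottle, 42 mm across, 78 mm high, not to be moved; origin at the centre of its underside
- blue_bottle: blue reagent bottle, 66 mm across, 140 mm high, not to be moved; origin at the centre of its underside
- red_bottle: red reagent bottle, 70 mm across, 160 mm high, not to be moved; origin at the centre of its underside
- cotton_jar: clear jar of cotton balls, 84 mm across, 60 mm high, not to be moved; origin at the centre of its underside
- beaker: low glass beaker, 56 mm across, 45 mm high, not to be moved; origin at the centre of its underside
- forceps: steel forceps, 130 mm long, lying flat, 6 mm high, not to be moved; origin at the centre of its underside
There are look-alikes about, which are no part of the job. Several things look just like the lid: the one meant starts farthest to the robot's right.

How it is judged (in metres and radians):
On the way, in this order (a step that is already met when the one before it is completed fails the run):
1. every cassette lies flat on the basket's floor (horizontal distance between each of cassette0, cassette1, cassette2, cassette3 and basket_floor below 0.078 m and z of cassette0 in the frame of basket_floor between -0.004 and 0.005 m and angle between each of cassette0, cassette1, cassette2, cassette3's own z axis and vertical below 0.15 rad and z of cassette1 in the frame of basket_floor between -0.004 and 0.005 m and z of cassette2 in the frame of basket_floor between -0.004 and 0.005 m and z of cassette3 in the frame of basket_floor between -0.004 and 0.005 m), for 0.3 s.
2. the lid sits flat on the rim, over the stud, with the wing nut above its collar (all of step 1 and horizontal distance between lid and basket below 0.007 m and z of lid in the frame of basket between 0.027 and 0.0325 m and angle between lid's own z axis and vertical below 0.04 rad and z of wing_nut in the frame of lid above 0.0135 m), for 0.3 s.
3. the wing nut is snug on the seated lid (horizontal distance between lid and basket below 0.007 m and z of lid in the frame of basket between 0.027 and 0.0325 m and angle between lid's own z axis and vertical below 0.04 rad and z of wing_nut in the frame of lid above 0.0135 m and contact force between wing_nut and lid above 3 N), for 0.3 s.
4. the scanner's window is held steady over the lid's label (all of step 3 and x of lid_label in the frame of scanner_window between -0.015 and 0.015 m and y of lid_label in the frame of scanner_window between -0.015 and 0.015 m and z of lid_label in the frame of scanner_window between -0.12 and -0.025 m and angle between scanner's own z axis and vertical below 0.25 rad and linear speed of scanner below 0.03 m/s), for 1 s.
At the end, for the whole second after the job is handed in: every cassette is flat on the basket's floor (within 5 mm, 0.15 rad); the lid sits on the rim (within 7 mm of the stud, 2.5 mm in height, 0.04 rad) under the wing nut, which presses on it with over 3 N; the scanner lies level in its rest (within 18 mm, 4 mm in height), at rest (all of step 1 and all of step 3 and z of scanner in the frame of cradle between 0.02 and 0.028 m and angle between scanner's own z axis and vertical below 0.1 rad and horizontal distance between scanner and cradle below 0.018 m and linear speed of scanner below 0.02 m/s); the robot touches nothing.
It fails at once if another thing on the bench is moved by more than 3 cm (distance of any of pot, amber, blue_bottle, red_bottle, cotton_jar, beaker, forceps from where it was at the start of the episode above 0.03 m).
Of cassette0, cassette1, cassette2, cassette3 only 2 to 4 are there at a start; the rules pass over those that are not, and their reading is None.
At some moment in a run one of cassette0, cassette1, cassette2, cassette3, lid may be knocked a few centimetres aside while the robot is not near it.
It also fails if it takes over 210 s, if anything falls off the work surface, if the arm or the gripper's body presses on something with over 40 N, if the wrist force passes 120 N, or if a joint passes its speed limit or range.

## Working session

There is one attempt and no reset: what is moved stays moved. The work goes in short steps, each a Python script; the robot and the scene stay as the last script left them, time stands still between calls to the robot, and variables do not carry over. Pictures are saved under pics/ and viewed, at most 14 in all, crops included, and the job is handed in when it is done.

```bash
mkdir -p pics; ls; cat > first.py <<'E'
from station import manip, imaging, job, look_for, outline_of
import cv2, numpy as np
for n in ("top","side"):
    p=imaging.read_camera(n); cv2.imwrite(f"pics/{n}0.png",cv2.resize(p["color"],(800,600),interpolation=cv2.INTER_CUBIC))
    print(n,[k for k in p if k!="color"],p["fx"],p["cx"],p["cy"],np.round(p["cam_to_world"],3).tolist(), p.get("dist"))
    for t in ("cassette0","lid","lid_label","lid_collar","basket","wing_nut","scanner","cradle","pot","amber","blue_bottle","red_bottle","cotton_jar","beaker","forceps"):
        print(t,[(round(d["conf"],2),np.round(d["xyz"]).astype(int).tolist()) for d in look_for(p,t)])
print(manip.read_state())
E
python3 first.py
```

```text
pics
top ['fx', 'fy', 'cx', 'cy', 'cam_to_world', 'shot'] 381.2781305937229 250.3231692730397 191.71632525874776 [[-0.002, 0.986, -0.165, 321.275], [-0.999, -0.007, -0.031, 76.197], [-0.032, 0.165, 0.986, 1160.591], [0.0, 0.0, 0.0, 1.0]] None
cassette0 [(0.63, [592, -230, 6])]
lid [(0.79, [260, 344, 5]), (0.7, [700, 436, 7]), (0.61, [347, 573, 11]), (0.55, [503, 211, 7])]
lid_label [(0.9, [697, 439, 10]), (0.75, [346, 568, 6]), (0.62, [264, 341, 12])]
lid_collar [(0.88, [354, 572, 7]), (0.87, [695, 442, 10]), (0.85, [501, 215, 6]), (0.65, [258, 338, 8])]
basket []
wing_nut [(0.48, [539, -6, 74])]
scanner [(0.89, [481, 398, 48])]
cradle [(0.71, [442, 390, 2]), (0.45, [375, -69, 4])]
pot [(0.46, [537, -4, 12]), (0.43, [499, -303, 42])]
amber [(0.63, [735, -75, 50]), (0.56, [484, 400, 47]), (0.26, [425, -263, 7])]
blue_bottle [(0.87, [752, 107, 91])]
red_bottle [(0.87, [720, 239, 106])]
cotton_jar [(0.72, [753, -209, 43])]
beaker [(0.76, [714, -355, 22])]
forceps [(0.47, [376, -69, 2]), (0.27, [448, -361, 8])]
side ['fx', 'fy', 'cx', 'cy', 'cam_to_world', 'shot'] 368.06834412856074 252.
[... 1039 characters left out ...]
.14481013,  0.52139046, -0.03625101,  1.59951725,  0.02119637,
        1.02111654, -0.11279577]), 'qd': array([ 2.91208561e-04, -4.74394698e-05, -3.68759267e-04, -3.73994107e-04,
        1.57841569e-04,  1.23275626e-03, -1.52080251e-03]), 'tau': array([-1.98072639e-04, -9.26847053e+01,  1.97821654e+00, -3.70249486e+01,
        1.80353271e-02,  1.90160390e-03,  1.23018873e-05]), 'eef_pos': array([ 217.64697139, -585.85678789,  231.29109192]), 'tcp_rot': array([ 9.84226027e-01,  1.76915594e-01, -1.64079154e-05, -2.01027990e-05]), 'contact_force': array([ 0.1120479 , -0.17118617,  0.15606851]), 'torque': array([0.01263051, 0.03181573, 0.06760385]), 'grip_force': 0.0, 'width': 85.32697854648566}
```

View pics/top0.png

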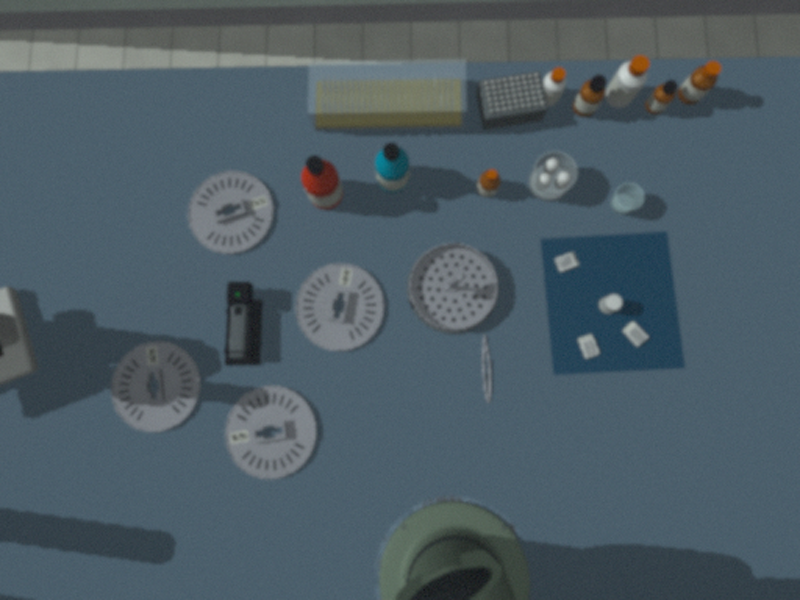

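View pics/side0.png

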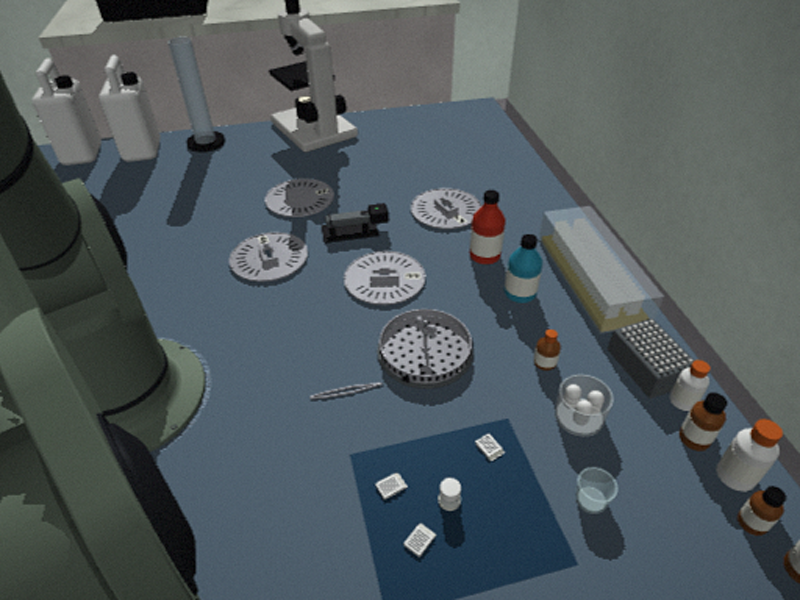

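Top view: three cassettes on the mat at (567,262), (588,346) and (635,334), with the pot between them at (612,303). Lid look-alikes are at (340,307), (231,212), (156,387) and (271,432). The one farthest to the robot's right (smallest y, rightmost) is (340,307), world about (502,208). I'll check that one in a crop together with the nut.

```bash
cat > h.py <<'E'
from station import manip, imaging, job, look_for, outline_of
import cv2, numpy as np
from scipy.spatial.transform import Rotation as R
def proj(p,uv,z):
    uv=np.atleast_2d(np.asarray(uv,float)); T=p["cam_to_world"]
    d=np.c_[(uv[:,0]-p["cx"])/p["fx"],-(uv[:,1]-p["cy"])/p["fy"],-np.ones(len(uv))]@T[:3,:3].T
    o=T[:3,3]; return (o+d*((z-o[2])/d[:,2])[:,None])[:,:2]
def pix(p,X):
    T=p["cam_to_world"]; c=(np.atleast_2d(X)-T[:3,3])@T[:3,:3]
    return np.c_[p["cx"]+p["fx"]*c[:,0]/-c[:,2], p["cy"]-p["fy"]*c[:,1]/-c[:,2]]
def masks(p,name,minconf=.25):
    return [(d["conf"],d["pixels"].astype(np.uint8)) for d in outline_of(p,name) if d["conf"]>=minconf and d["pixels"].sum()>5]
def cen(m): 
    ys,xs=np.nonzero(m); return np.array([xs.mean(),ys.mean()])
def pca(p,m,z):
    "centre, long-axis angle, extents of mask on plane z"
    ys,xs=np.nonzero(m); q=proj(p,np.c_[xs,ys],z); c=q.mean(0); w,v=np.linalg.eigh(np.cov((q-c).T))
    return c,np.arctan2(v[1,1],v[0,1]),np.sqrt(12*w[::-1])
def down(yaw):
    "tool pointing down; finger closing line (tool y) at angle yaw from world x"
    y=np.array([np.cos(yaw),np.sin(yaw),0]); z=np.array([0,0,-1.]); return R.from_matrix(np.c_[np.cross(y,z),y,z]).as_quat()
def crop(p,X,half,size=400):
    u,v=pix(p,X)[0]; M=np.array([[size/2/half,0,size/2-u*size/2/half],[0,size/2/half,size/2-v*size/2/half]])
    return cv2.warpAffine(p["color"],M,(size,size),flags=cv2.INTER_CUBIC)
E
cat > m.py <<'E'
from h import *
out=[]
for n in ("top","side"):
    p=imaging.read_camera(n)
    p2=dict(p); p2["color"]=np.mean([p["color"]]+[imaging.read_camera(n)["color"] for _ in range(3)],axis=0).astype(np.uint8)
    out.append(np.vstack([crop(p2,[538,-11,40],45,300),crop(p2,[502,208,7],45,300)]))
    p=imaging.read_camera(n)
    for t,z in (("cassette0",4),("lid",7),("lid_label",7),("lid_collar",20),("basket",30),("wing_nut",70),("scanner",46),("cradle",2),("pot",21)):
        for c,m in masks(p,t):
            q,a,e=pca(p,m,z); print(n,t,round(c,2),np.round(q,1),round(a,2),np.round(e,1),m.sum())
cv2.imwrite("pics/c1.png",np.hstack(out))
E
python3 m.py
```

```text
top cassette0 0.63 [ 446.1 -356.9] -2.36 [39.4 28.2] 125
top cassette0 0.5 [ 422.  -266.6] -2.74 [37.8 28. ] 121
top cassette0 0.46 [ 589.6 -232.4] 1.87 [41.4 30.3] 132
top lid 0.81 [262.6 343.6] 2.29 [152.7 151.6] 2619
top lid 0.79 [349.  571.1] 1.14 [156.  151.6] 2624
top lid 0.76 [503.5 214.2] 2.85 [154.6 152.2] 2432
top lid 0.61 [698.8 440.5] -2.92 [155.4 154. ] 2272
top lid 0.39 [ 505.3 -312.4] 2.04 [39.4 29. ] 129
top lid_label 0.9 [349.3 571.5] 2.22 [150.5 150. ] 2429
top lid_label 0.64 [485.4 413.3] -3.11 [148.6  38. ] 536
top lid_label 0.63 [503.  214.7] -2.36 [153.6 152.3] 2415
top lid_label 0.58 [537.9  -8.1] 2.69 [155.1 153.5] 2605
top lid_label 0.55 [262.  343.7] 1.54 [154.3 153.2] 2679
top lid_collar 0.89 [501.8 212.3] 1.6 [153.6 151.3] 2505
top lid_collar 0.81 [263.6 340.5] 2.22 [152.1 151.7] 2655
top lid_collar 0.72 [348.3 565.8] -2.62 [150.3 149.7] 2503
top lid_collar 0.54 [ 445.2 -350.7] -2.36 [39.3 28.5] 130
top basket 0.95 [534.2  -6.6] 2.14 [153.3 151.9] 2653
top wing_nut 0.63 [537.   -7.5] 2.22 [43.8 11.6] 57
top scanner 0.96 [479.4 401.7] -3.13 [147.5  40.5] 62
[... 786 characters left out ...]
37.2] 1.1 [157.8 144.8] 904
side lid_collar 0.89 [264.3 322.1] 2.33 [154.3 151.4] 1274
side lid_collar 0.85 [350. 546.] 1.5 [151.2 144.6] 812
side lid_collar 0.73 [503.  196.6] 0.98 [155.5 148.9] 1458
side lid_collar 0.65 [691.6 418.6] 1.14 [155.6 139.3] 886
side basket 0.97 [535.5 -27.5] 1.33 [175.1 155.3] 2623
side wing_nut 0.39 [ 439.1 -386.2] -2.42 [33.4 23.3] 190
side scanner 0.75 [481.2 392.1] -3.09 [145.   63.2] 380
side scanner 0.57 [532.1 -39.7] 1.29 [170.5 149.7] 2557
side scanner 0.37 [ 376.4 -104.8] -3.11 [110.9  14.2] 162
side cradle 0.86 [454.3 395.4] 3.11 [128.1  56.7] 310
side cradle 0.34 [542.1  -0.8] 1.35 [176.5 157.9] 2495
side pot 0.65 [ 504.4 -307. ] 1.25 [47.7 29.4] 257
```

View pics/c1.png

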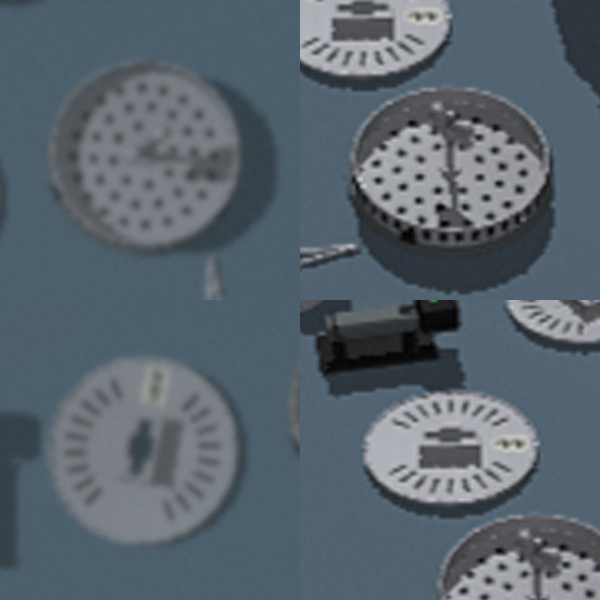

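The crops confirm it: the disc at (502,210) has the slot, the collar and a label pointing roughly along +x. The nut's wings lie at about 2.2 rad. Starting with the cassettes.

```bash
cat >> h.py <<'E'
def best(pos,yaw):
    "quaternion of the half-turn twin with the smaller last-joint angle"
    c=[]
    for y in (yaw,yaw+np.pi):
        q=manip.inverse_kinematics(list(pos),list(down(y)))
        if q is not None: c.append((abs(q[6]),list(down(y))))
    return min(c)[1]
def state():
    s=manip.read_state(); print("t",round(s["time_s"],1),"pos",np.round(s["eef_pos"],1),"w",round(s["width"],1),"grip",round(s["grip_force"],1),"F",np.round(s["contact_force"],1),"M",np.round(s["torque"],2),"q7",round(s["qpos"][6],2)); return s
def cassettes():
    ps=[imaging.read_camera(n) for n in ("top","side")]; res=[]
    L=[[pca(p,m,5) for c,m in masks(p,"cassette0",.3) if 70<m.sum()<350] for p in ps]
    for a in L[0]+L[1]:
        if not(30<a[2][0]<48 and 20<a[2][1]<36): continue
        for r in res:
            if np.hypot(*(r[0][0]-a[0]))<15: r.append(a); break
        else: res.append([a])
    out=[]
    for r in res:
        c=np.mean([a[0] for a in r],0); t=np.angle(np.mean([np.exp(2j*a[1]) for a in r]))/2; out.append((c,t,len(r)))
    return out
B=np.array([537.,-8.])
def carry(near,slot):
    cs=cassettes(); print([(np.round(c,1).tolist(),round(t,2),n) for c,t,n in cs])
    c,t,n=min(cs,key=lambda r:np.hypot(*(r[0]-near)))
    if np.hypot(*(c-near))>60: raise SystemExit("not found")
    manip.command_gripper(46,25)
    q=best([*c,120],t+np.pi/2); manip.goto([*c,120],q)
    manip.move_linear([*c,25],v=200); print(manip.move_linear([*c,0],v=40,force_limit=8)); state()
    manip.command_gripper(20,25); state()
    manip.move_linear([*c,130],v=200); s=state()
    if s["width"]<24: raise SystemExit("missed")
    d=B+53*np.array([np.cos(slot),np.sin(slot)])
    q=best([*d,130],slot+np.pi/2); manip.goto([*d,130],q)
    manip.move_linear([*d,30],v=200); print(manip.move_linear([*d,12.5],v=30,force_limit=5)); state()
    manip.command_gripper(46); manip.move_linear([*d,130],v=250)
E
python3 - <<'E'
from h import *
carry([590,-232],-0.135); state()
E
```

```text
[([592.1, -234.0], np.float64(-1.34), 2), ([447.6, -356.2], np.float64(0.67), 2), ([424.0, -266.6], np.float64(0.36), 1)]
False
t 7.0 pos [ 592.1 -234.     0. ] w 46.0 grip 0.0 F [-0.1 -0.8 -0.2] M [ 0.02  0.01 -0.03] q7 0.17
t 7.3 pos [ 5.923e+02 -2.340e+02  4.000e-01] w 28.3 grip 23.2 F [-1.   0.   5.9] M [ 0.15  0.33 -0.  ] q7 0.17
t 8.1 pos [ 591.5 -233.9  128.9] w 27.9 grip 23.3 F [0.1 0.2 0.1] M [-0.03  0.04 -0.02] q7 0.24
True
t 10.2 pos [589.3 -15.2  12.4] w 28.0 grip 24.1 F [-2.1 -0.   8.2] M [-0.1   0.27 -0.02] q7 0.78
t 11.1 pos [589.5 -15.4 130.3] w 46.1 grip 0.0 F [0.7 0.1 0.2] M [-0.03  0.05  0.02] q7 0.89
```

```bash
sed -i 's/\[\*c,0\],v=40/[*c,1],v=40/; s/\[\*d,12.5\]/[*d,13.2]/' h.py
python3 - <<'E'
from h import *
carry([423,-267],3.0)
carry([447,-357],-1.706); 
manip.goto([400,-250,250],best([400,-250,250],0)); state()
out=[]
for n in("top","side"):
    p=imaging.read_camera(n); out.append(crop(p,[537,-8,12],40,400))
cv2.imwrite("pics/c2.png",np.hstack(out)); print(cassettes())
E
```

```text
[([424.4, -266.9], np.float64(0.37), 1), ([591.8, -6.8], np.float64(0.0), 1)]
False
t 14.5 pos [ 424.4 -266.9    1. ] w 45.9 grip 0.0 F [ 0.2 -0.3  0.8] M [ 0.   -0.06 -0.04] q7 -0.86
t 14.8 pos [ 424.5 -266.9    1.3] w 27.2 grip 24.9 F [-1.1  0.7  5.7] M [ 0.16  0.21 -0.04] q7 -0.86
t 15.6 pos [ 424.  -266.6  129.2] w 27.1 grip 24.7 F [ 0.2 -0.5 -0. ] M [ 0.02 -0.01  0.03] q7 -0.82
True
t 18.3 pos [484.4  -0.6  13.3] w 26.7 grip 25.7 F [-0.6 -1.  10.2] M [-0.11  0.23  0.  ] q7 0.58
[([448.0, -357.5], np.float64(0.75), 1), ([592.2, -5.2], np.float64(-0.14), 1)]
False
t 22.4 pos [ 448.  -357.5    1. ] w 45.9 grip 0.0 F [1.  0.2 0. ] M [ 0.04  0.04 -0.06] q7 -0.44
t 22.7 pos [ 448.1 -357.5    1.3] w 26.9 grip 24.9 F [-1.   0.5  4.5] M [0.19 0.21 0.04] q7 -0.44
t 23.5 pos [ 447.5 -357.2  129.1] w 27.1 grip 24.7 F [-0.2  0.7 -0.3] M [-0.01 -0.01  0.04] q7 -0.39
True
t 25.9 pos [529.7 -60.6  13.3] w 27.1 grip 25.7 F [-1.1 -0.8 10.7] M [ 0.03  0.34 -0.03] q7 -0.5
t 27.8 pos [ 400.5 -249.1  249.2] w 45.7 grip 0.0 F [-1.1  0.2  0.2] M [ 0.05  0.   -0.01] q7 0.26
[(array([485.1866549 ,  -2.07582462]), np.float64(-0.13923307470058977), 1), (array([592.11013869,  -6.36084018]), np.float64(0.06637572891222389), 1)]
```

View pics/c2.png

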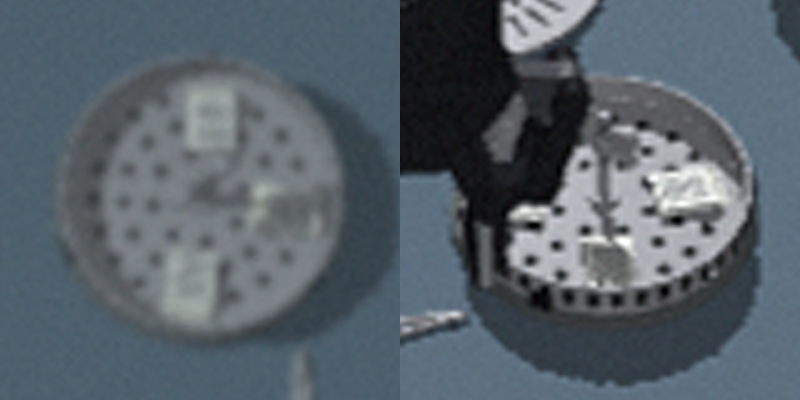

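All three cassettes are in the basket: top crop (211,118), (290,207) and (192,285). Next is a precise look at the nut, the stud and the lid with the arm out of the way.

```bash
cat > m2.py <<'E'
from h import *
manip.goto([330,-480,260],best([330,-480,260],0)); manip.command_gripper(60)
def circ(p,m,z,rad):
    ct=max(cv2.findContours(m,cv2.RETR_EXTERNAL,cv2.CHAIN_APPROX_NONE)[0],key=cv2.contourArea)[:,0]
    q=proj(p,ct,z).astype(np.float32); A=np.c_[2*q,np.ones(len(q))]; x=np.linalg.lstsq(A,(q**2).sum(1),rcond=None)[0]
    return x[:2],np.sqrt(x[2]+x[0]**2+x[1]**2)
for n in ("top","side"):
    for k in range(2):
        p=imaging.read_camera(n)
        for c,m in masks(p,"wing_nut",.2):
            q,a,e=pca(p,m,70); 
            if e[0]<80: print(n,"nut",round(c,2),q.round(1),round(a,2),e.round(1))
    for c,m in masks(p,"basket",.5): print(n,"basket",circ(p,m,30,85))
    for c,m in masks(p,"lid",.5):
        q,r=circ(p,m,7,87)
        if np.hypot(*(q-[504,212]))<60:
            print(n,"lid",q.round(1),r.round(1))
    print("label",[np.round(d["xyz"]).tolist() for d in look_for(p,"lid_label")])
    # label: white-yellowish blob on this lid
    g=p["color"].astype(int); big=cv2.resize(p["color"],None,fx=1,fy=1)
    u,v=pix(p,[504,212,7])[0]; 
    np.save(f"pics/{n}.npy",p["color"])
    ys,xs=np.mgrid[0:384,0:512]; w=proj(p,np.c_[xs.ravel(),ys.ravel()],7)-[504,212]
    r=np.hypot(*w.T); sel=(r>47)&(r<73); yel=(g[...,2]+g[...,1]-2*g[...,0]).ravel()*1.; br=g.sum(2).ravel()*1.
    t=np.arctan2(w[:,1],w[:,0])
    for b in np.arange(-1,1.01,.1)[:]:
        s=sel&(abs(t-b)<.1); print(round(b,1),round(yel[s].mean(),1),round(br[s].mean()),end=" | ")
    print()
E
python3 m2.py
```

```text
top basket (array([535.01854026,  -5.79367156]), np.float64(86.7564753217561))
top lid [503.9 215.4] 85.8
label [[350.0, 569.0, 6.0], [509.0, 217.0, 9.0], [699.0, 444.0, 9.0], [259.0, 339.0, 13.0]]
-1.0 -15.7 344 | -0.9 -15.6 355 | -0.8 -15.1 340 | -0.7 -15.7 349 | -0.6 -16.5 381 | -0.5 -16.3 389 | -0.4 -13.2 402 | -0.3 -4.1 411 | -0.2 4.7 378 | -0.1 5.6 371 | -0.0 0.3 417 | 0.1 -9.7 413 | 0.2 -16.2 393 | 0.3 -16.7 383 | 0.4 -15.4 353 | 0.5 -15.6 340 | 0.6 -17.1 350 | 0.7 -16.3 340 | 0.8 -16.2 349 | 0.9 -16.4 343 | 1.0 -16.1 341 | 
side nut 0.42 [536.9 -12.2] 2.01 [47.6 20.7]
side nut 0.66 [537.9 -12.7] 2.04 [51.8 22.2]
side basket (array([537.65113219, -21.91423948]), np.float64(91.19196565366187))
side basket (array([766.67743338, 313.84786747]), np.float64(97.20991507999986))
side lid [544.6 210.4] 52.7
label [[696.0, 432.0, 8.0], [566.0, 203.0, 10.0]]
-1.0 5.5 253 | -0.9 -1.0 351 | -0.8 -4.2 358 | -0.7 -8.4 416 | -0.6 -12.1 518 | -0.5 -12.9 543 | -0.4 -13.4 562 | -0.3 0.7 595 | -0.2 10.0 533 | -0.1 15.7 456 | -0.0 10.3 573 | 0.1 -2.5 605 | 0.2 -12.3 580 | 0.3 -12.0 558 | 0.4 -10.9 472 | 0.5 -7.1 395 | 0.6 -3.7 392 | 0.7 0.5 317 | 0.8 6.4 230 | 0.9 9.2 202 | 1.0 10.6 191 |
```

```bash
python3 - <<'E'
from h import *
c=[537,-9.5]; y=2.12+np.pi/2
manip.command_gripper(40,20)
q=best([*c,140],y); manip.goto([*c,140],q); state()
print(manip.move_linear([*c,68],v=100,force_limit=6)); state()
manip.command_gripper(20); state()
manip.command_gripper(4,20); s=state()
print("closing-line force",s["contact_force"][:2]@[np.cos(y),np.sin(y)],"along",s["contact_force"][:2]@[-np.sin(y),np.cos(y)])
E
```

```text
t 32.3 pos [537.1 -10.8 140.1] w 40.1 grip 0.0 F [ 0.2  0.4 -0.1] M [-0.07  0.01  0.02] q7 -0.0
False
t 33.2 pos [537.3  -9.4  68.4] w 39.9 grip 0.0 F [ 1.2 -0.4 -0.2] M [ 0.02 -0.02 -0.03] q7 -0.09
t 33.5 pos [537.2  -9.6  68.3] w 20.2 grip 0.0 F [-0.6  0.2 -0.2] M [-0.01 -0.    0.02] q7 -0.09
t 33.8 pos [539.3  -8.4  68.7] w 7.0 grip 21.9 F [13.7  4.9 -5.9] M [ 0.96 -2.78 -0.  ] q7 -0.09
closing-line force -14.256051646381918 along 2.997870581529795
```

```bash
python3 - <<'E'
from h import *
y=2.12+np.pi/2; u=np.array([np.cos(y),np.sin(y)]); v=np.array([-u[1],u[0]])
c=np.array([537,-9.5])
def zero(c,d):
    for _ in range(3):
        s=manip.read_state(); f=s["contact_force"][:2]@d; a=s["eef_pos"][:2]@d
        print("f",round(f,1),"cmd",round(c@d,2),"act",round(a,2))
        if abs(f)<2: break
        c=c+d*(a-c@d); manip.move_linear([*c,68],v=20); manip.dwell(.3)
    s=manip.read_state(); return c, s
c,s=zero(c,u); state()
manip.command_gripper(40); manip.move_linear([*c,110],v=150)
q=best([*c,110],y+np.pi/2); manip.command_gripper(70); manip.goto([*c,110],q); manip.move_linear([*c,68],v=100,force_limit=6); state()
manip.command_gripper(35,20); state()
c,s=zero(c,v); state(); print("centre",c)
manip.command_gripper(70); manip.move_linear([*c,130],v=150)
E
```

```text
f -14.3 cmd -453.07 act -455.65
f -2.7 cmd -455.65 act -455.97
f -1.6 cmd -455.97 act -456.01
t 34.9 pos [539.7  -8.2  68.2] w 6.6 grip 22.6 F [ 3.3 -2.4  7.3] M [-0.49 -0.45  0.01] q7 -0.09
t 38.0 pos [539.5  -7.7  68.1] w 70.0 grip 0.0 F [-0.9  0.2  1.1] M [ 0.    0.02 -0.01] q7 1.25
t 38.3 pos [539.3  -6.6  69. ] w 44.9 grip 19.6 F [-7.4  5.  12.3] M [ 1.41  1.61 -0.03] q7 1.25
f -8.2 cmd 288.42 act 287.16
f -3.0 cmd 287.16 act 286.95
f -2.3 cmd 286.95 act 286.95
t 39.9 pos [539.1  -6.4  69. ] w 44.4 grip 19.6 F [-2.7  0.5 10.6] M [0.17 0.73 0.04] q7 1.25
centre [538.71033057  -6.73136101]
```

The stud is measured at about (538.9, -6.5), and the wings are now aligned at 2.12 rad. Next I re-check the lid, centre it by gripping the collar's length, then regrip across the 32 mm and lift.

```bash
cat >> h.py <<'E'
S=np.array([538.9,-6.5]); WY=2.12
E
python3 - <<'E'
from h import *
manip.goto([450,-60,250],best([450,-60,250],.5))
for n in("top","side"):
    p=imaging.read_camera(n)
    print(n,[pca(p,m,7)[0].round(1).tolist() for c,m in masks(p,"lid",.4)])
    if n=="top": L=min((pca(p,m,7)[0] for c,m in masks(p,"lid",.4)),key=lambda q:np.hypot(*(q-[504,214])))
print(L)
assert np.hypot(*(L-[503.6,214.5]))<3
c=L+[1,.5]; ly=-.14
manip.command_gripper(84,20)
q=best([*c,120],ly); manip.goto([*c,120],q); state()
print(manip.move_linear([*c,3],v=120,force_limit=6)); state()
manip.command_gripper(50,20); state()
manip.command_gripper(84); manip.move_linear([*c,60],v=150)
manip.command_gripper(62); q=down(ly+np.pi/2); q=best([*c,60],ly+np.pi/2)
manip.goto([*c,60],q); print(manip.move_linear([*c,7],v=100,force_limit=6)); state()
manip.command_gripper(20,60); state()
E
```

```text
top [[349.4, 572.8], [699.7, 439.5], [262.2, 343.5], [553.1, 221.1]]
side [[554.1, 213.9], [702.5, 436.6], [263.2, 339.6], [349.9, 567.9], [758.9, -62.4], [771.1, -189.5]]
[553.10070599 221.06173868]Traceback (most recent call last):
  File "<stdin>", line 8, in <module>
AssertionError
```

The lid was knocked by 5 cm, so I'm measuring it again.

```bash
cat > lab.py <<'E'
from h import *
out=[]
for n in ("top","side"):
    p=imaging.read_camera(n); g=cv2.GaussianBlur(p["color"],(3,3),0).astype(int)
    L=min((pca(p,m,7)[0] for c,m in masks(p,"lid",.4)),key=lambda q:np.hypot(*(q-[553,218])))
    ys,xs=np.mgrid[0:384,0:512]; w=proj(p,np.c_[xs.ravel(),ys.ravel()],7)-L
    r=np.hypot(*w.T); sel=(r>47)&(r<73); t=np.arctan2(w[:,1],w[:,0]); yel=(g[...,2]+g[...,1]-2*g[...,0]).ravel()*1.
    k=sel&(yel-np.median(yel[sel])>9); print(n,L.round(1),"label dir",np.angle(np.mean(np.exp(1j*t[k]))).round(3),t[k].std().round(2),"at",(w[k].mean(0)).round(1),k.sum())
    out.append(crop(p,[553,218,7],40,400))
cv2.imwrite("pics/c3.png",np.hstack(out))
E
python3 lab.py
```

```text
top [553.5 221.4] label dir -0.177 0.11 at [ 59.  -10.5] 57
side [553.3 214.1] label dir 0.268 0.71 at [45.2 13. ] 40
```

View pics/c3.png

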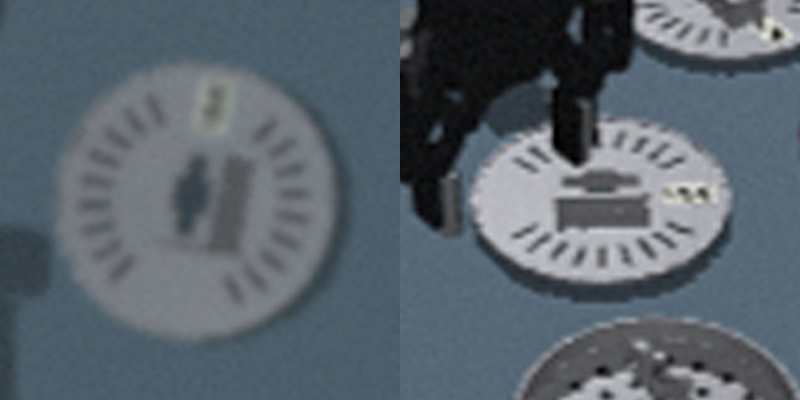

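The lid is intact at about (554,220), with the label direction at about -0.17. Proceeding with the centring grip.

```bash
python3 - <<'E'
from h import *
c=np.array([554.5,220.5]); ly=-.17
manip.command_gripper(84,20)
q=best([*c,120],ly); manip.goto([*c,120],q); state()
hit=manip.move_linear([*c,3],v=120,force_limit=6); print(hit); state()
if hit: raise SystemExit
manip.command_gripper(50,20); state()
manip.command_gripper(84); manip.move_linear([*c,60],v=150)
manip.command_gripper(62); q=best([*c,60],ly+np.pi/2)
manip.goto([*c,60],q); print(manip.move_linear([*c,7],v=100,force_limit=6)); state()
manip.command_gripper(20,60); state()
E
```

```text
t 44.0 pos [554.9 219.3 120.3] w 84.0 grip 0.0 F [ 0.  -0.5  0.5] M [-0.02  0.02  0.06] q7 -1.08
False
t 45.1 pos [554.9 220.7   3.7] w 84.3 grip 0.0 F [-0.3  0.3  0.7] M [0.05 0.03 0.05] q7 -1.19
t 45.4 pos [554.9 220.6   3.7] w 61.6 grip 20.2 F [-0.8 -0.8  7.4] M [-0.12  0.39 -0.2 ] q7 -1.19
False
t 48.6 pos [554.5 220.8   7. ] w 61.9 grip 0.0 F [ 0.  -0.3  0.4] M [ 0.05  0.02 -0.01] q7 0.17
t 49.0 pos [554.9 220.6   7.9] w 30.3 grip 59.5 F [-2.1 -1.5  8.8] M [-0.28  0.45 -0.21] q7 0.17
```

```bash
python3 - <<'E'
from h import *
s=manip.read_state(); yv=R.from_quat(s["tcp_rot"]).as_matrix()[:2,1]; yy=np.arctan2(yv[1],yv[0]); print("yaw",yy)
ly=-.17; ty=yy+(WY-np.pi-ly); q=list(down(ty))
c=s["eef_pos"][:2]
manip.move_linear([*c,135],v=120); state()
manip.goto([*S,135],q); manip.dwell(.3); s=state()
for n in("top","side"): 
    p=imaging.read_camera(n); cv2.imwrite(f"pics/h_{n}.png",crop(p,[*S,100],50,400))
hit=manip.move_linear([*S,33],v=50,force_limit=5); print(hit); state()
cv2.imwrite("pics/c4.png",np.hstack([cv2.imread(f"pics/h_{n}.png") for n in("top","side")]))
E
```

```text
yaw 1.4003471896124162
t 50.2 pos [554.6 220.4 134.2] w 30.2 grip 60.4 F [ 0.5 -0.8 -2.2] M [ 0.07 -0.03 -0.02] q7 0.29
t 51.4 pos [539.   -5.7 134.9] w 30.5 grip 60.3 F [ 0.1 -0.1 -2.6] M [ 0.01 -0.04  0.03] q7 -0.13
True
t 53.5 pos [538.9  -6.5  33.9] w 30.2 grip 61.7 F [-1.6 -0.1  9.1] M [-0.13  0.2  -0.01] q7 -0.26
```

View pics/c4.png

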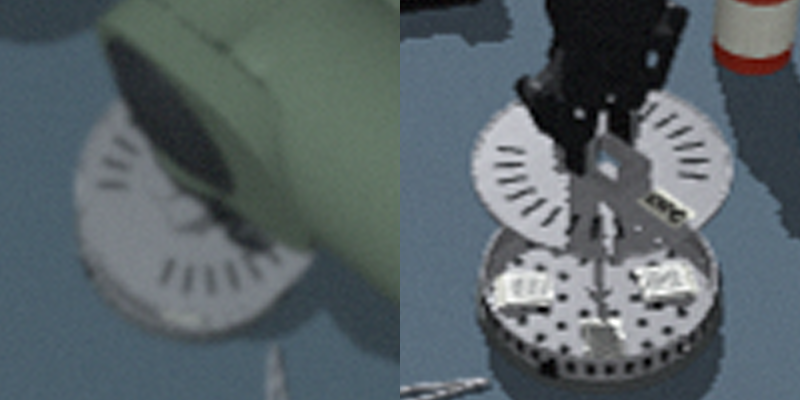

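The lid seated at the first attempt (it came down 26 mm, as it should). Releasing it and turning the nut.

```bash
cat >> h.py <<'E'
def nut_grasp(turned,width=36):
    "grip the wings at world angle WY-turned; returns closing yaw and z"
    z=68-.955*turned; y0=WY-turned+np.pi/2; c=[]
    for k in range(-3,4):
        q=manip.inverse_kinematics([*S,z+35],list(down(y0+k*np.pi)))
        if q is not None and q[6]<2.3: c.append((q[6],y0+k*np.pi))
    q7,y=max(c); print("grasp q7",round(q7,2))
    manip.command_gripper(width); manip.goto([*S,z+35],list(down(y))); manip.move_linear([*S,z],v=100)
    manip.command_gripper(2,60); state(); return y,z
def nut_turn(y,z,a,step=.7):
    n=int(np.ceil(a/step))
    for i in range(1,n+1): manip.goto([*S,z-.955*a*i/n],list(down(y-a*i/n)))
    return state()
E
python3 - <<'E'
from h import *
manip.command_gripper(50); manip.move_linear([*S,110],v=150)
y,z=nut_grasp(0); nut_turn(y,z,2.1)
manip.command_gripper(36); manip.move_linear([*S,100],v=150)
E
```

```text
grasp q7 -0.17
t 55.9 pos [538.9  -6.6  68.5] w 5.3 grip 58.8 F [-2.  -0.2  5.1] M [-0.2   0.55 -0.03] q7 -0.22
t 57.9 pos [538.7  -6.5  66.3] w 5.1 grip 60.3 F [-4.2 -1.6 11.9] M [-0.41  0.96 -0.05] q7 -1.94
```

```bash
python3 - <<'E'
from h import *
y,z=nut_grasp(2.1); nut_turn(y,z,2.9)
out=[crop(imaging.read_camera(n),[*S,60],30,400) for n in ("top","side")]
manip.command_gripper(36); manip.move_linear([*S,100],v=150); 
E
```

```text
grasp q7 0.63
t 62.0 pos [539.2  -6.5  66.5] w 5.3 grip 59.0 F [-0.2 -1.7  6.9] M [-0.23  0.13  0.  ] q7 0.6
t 64.9 pos [538.5  -6.6  63.6] w 5.5 grip 60.6 F [-5.9 -1.6 13.9] M [-0.57  1.22 -0.04] q7 -2.02
```

```bash
python3 - <<'E'
from h import *
y,z=nut_grasp(5.0); s=nut_turn(y,z,2.1)
a=2.1; m0=s["torque"][2]
while a<3.3:
    a+=.08; manip.goto([*S,z-.955*min(a,2.7)],list(down(y-a))); manip.dwell(.15)
    s=manip.read_state(); print(round(a,2),"Mz",round(s["torque"][2],3),"F",s["contact_force"].round(1),"w",round(s["width"],1),"q7",round(s["qpos"][6],2))
    if abs(s["torque"][2]-m0)>.25 or s["qpos"][6]<-2.4: break
E
```

```text
grasp q7 0.82
t 69.4 pos [539.2  -6.4  63.7] w 5.2 grip 59.0 F [-1.2  0.4  6.4] M [-0.05  0.19  0.06] q7 0.79
t 71.6 pos [538.7  -6.8  61.6] w 5.4 grip 60.3 F [-4.  -3.  11.8] M [-0.68  0.88 -0.03] q7 -1.18
2.18 Mz -0.025 F [-4.5 -2.5 11.3] w 5.2 q7 -1.25
2.26 Mz -0.05 F [-4.7 -2.4 12.4] w 5.2 q7 -1.32
2.34 Mz -0.09 F [-5.3 -1.6 14.2] w 5.3 q7 -1.4
2.42 Mz -0.074 F [-5.3 -3.1 14.1] w 4.9 q7 -1.47
2.5 Mz -0.061 F [-5.2 -3.  15.4] w 5.6 q7 -1.54
2.58 Mz -0.027 F [-6.1 -2.  15.5] w 4.9 q7 -1.61
2.66 Mz -0.008 F [-5.8 -2.4 16.9] w 5.6 q7 -1.68
2.74 Mz 0.016 F [-5.6 -2.3 17.6] w 5.2 q7 -1.75
2.82 Mz -0.032 F [-6.7 -2.9 17.6] w 4.8 q7 -1.82
2.9 Mz 0.007 F [-6.4 -2.  17.2] w 5.3 q7 -1.89
2.98 Mz -0.08 F [-6.3 -1.3 16.6] w 5.2 q7 -1.96
3.06 Mz 0.022 F [-5.9 -2.  15.7] w 5.6 q7 -2.03
3.14 Mz -0.043 F [-5.3 -2.6 16.2] w 5.3 q7 -2.1
3.22 Mz -0.012 F [-5.6 -2.  15.6] w 5.5 q7 -2.17
3.3 Mz 0.067 F [-6.  -1.7 15.4] w 5.6 q7 -2.24
```

```bash
python3 - <<'E'
from h import *
manip.command_gripper(36); manip.move_linear([*S,110],v=150)
manip.goto([420,-250,250],best([420,-250,250],.5)); 
out=[]
for n in ("top","side"):
    g=[imaging.read_camera(n) for _ in range(3)]; p=g[0]; p2=dict(p); p2["color"]=np.mean([a["color"] for a in g],0).astype(np.uint8); out.append(crop(p2,[*S,50],34,400))
    for c,m in masks(g[-1],"wing_nut",.2):
        q,a,e=pca(p,m,62); print(n,round(c,2),q.round(1),round(a,2),e.round(1))
cv2.imwrite("pics/c5.png",np.hstack(out)); state()
E
```

```text
top 0.59 [527.7  -6.8] -2.98 [13.7  4.9]
top 0.53 [533.6  -5.5] 1.41 [150.5 147.7]
t 81.2 pos [ 420. -250.  250.] w 35.9 grip 0.0 F [ 0.3  0.  -0.4] M [ 0.05 -0.04 -0.  ] q7 0.35
```

View pics/c5.png

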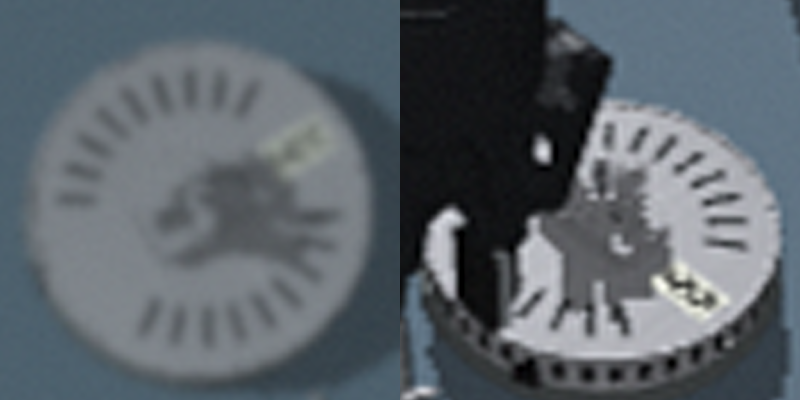

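The arm blocks the side view of the nut. I'll move it farther out and look again.

```bash
python3 - <<'E'
from h import *
manip.goto([330,-480,260],best([330,-480,260],0))
out=[]
for n in ("top","side"):
    g=[imaging.read_camera(n) for _ in range(4)]; p=g[0]; p2=dict(p); p2["color"]=np.mean([a["color"] for a in g],0).astype(np.uint8); o=crop(p2,[*S,60],20,400)
    out.append(cv2.convertScaleAbs(o,alpha=1.5))
    for X in ([*S,70],[*S,46]): print(n,(pix(p,X)-pix(p,[*S,60]))*10+200)
    d=np.array([np.cos(WY),np.sin(WY)])*31
    print([((pix(p,[*(S+s*d),46])-pix(p,[*S,60]))*10+200).round().tolist() for s in(-1,1)])
cv2.imwrite("pics/c6.png",np.hstack(out))
E
```

```text
top [[202.46189019 193.30542675]]
top [[196.62537648 209.1765524 ]]
[[[285.0, 155.0]], [[108.0, 263.0]]]
side [[200.60966382 174.97211897]]
side [[199.15974618 234.49404704]]
[[[278.0, 292.0]], [[123.0, 179.0]]]
```

View pics/c6.png

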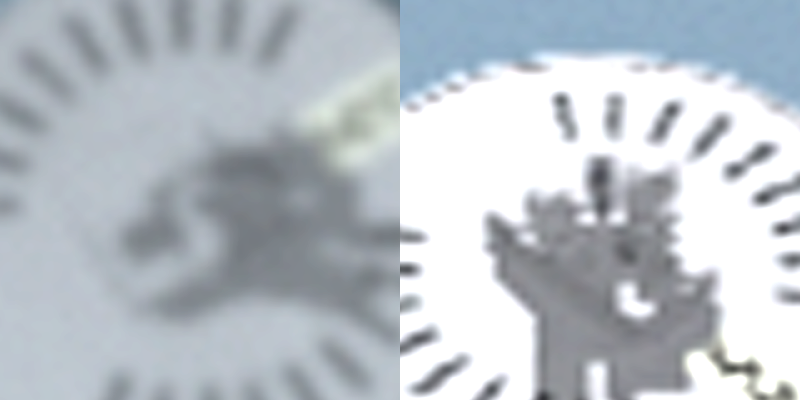

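The side crop shows the stud tip at (600,185) and wings at (548,215) and (655,180), lying across the lid. So the nut has turned about 8.2 rad. I'll regrip and feel for resistance with averaged moments.

```bash
cat >> h.py <<'E'
def mz(n=12):
    r=[]
    for _ in range(n): manip.dwell(.02); s=manip.read_state(); r.append([s["torque"][2],s["contact_force"][2],s["width"],s["qpos"][6]])
    return np.mean(r,0).round(3)
E
python3 - <<'E'
from h import *
manip.goto([470,-60,180],best([470,-60,180],.1))
T=8.2; y0=WY-T+np.pi/2; z=61
c=[]
for k in range(-3,4):
    q=manip.inverse_kinematics([*S,z+40],list(down(y0+k*np.pi)))
    if q is not None and q[6]<2.3: c.append((q[6],y0+k*np.pi))
y=max(c)[1]; manip.goto([*S,z+40],list(down(y))); manip.dwell(.2); print("free",mz())
print(manip.move_linear([*S,z],v=100,force_limit=8)); print(mz())
manip.command_gripper(2,100); print("gripped",mz())
for a in np.arange(0.05,.5,.05):
    manip.goto([*S,z],list(down(y-a))); print(round(T+a,2),mz())
E
```

```text
free [1.2000e-02 1.5300e-01 3.6033e+01 7.8900e-01]
False
[8.0000e-03 1.0100e-01 3.5954e+01 7.5300e-01]
gripped [0.123 6.465 4.054 0.753]
8.25 [0.087 6.302 4.14  0.705]
8.3 [0.044 6.903 4.012 0.659]
8.35 [-0.021  8.346  3.984  0.612]
8.4 [0.094 8.165 3.947 0.564]
8.45 [0.158 8.244 4.035 0.517]
8.5 [0.146 7.035 3.931 0.47 ]
8.55 [0.059 8.161 4.135 0.422]
8.6 [0.21  8.328 4.046 0.375]
8.65 [0.116 6.981 4.001 0.328]
```

```bash
python3 - <<'E'
from h import *
manip.command_gripper(36); manip.move_linear([*S,110],v=150)
manip.goto([330,-480,260],best([330,-480,260],0))
g=[imaging.read_camera("side") for _ in range(4)]; p=g[0]; p2=dict(p); p2["color"]=np.mean([a["color"] for a in g],0).astype(np.uint8)
o=crop(p2,[*S,60],16,560)
for X in ([*S,79.5],[*S,70]): print((pix(p,X)-pix(p,[*S,60]))*17.5+280)
cv2.imwrite("pics/c7.png",o); state()
E
```

```text
[[282.09357086 194.05486001]]
[[281.06691169 236.20120819]]
t 94.3 pos [ 330.5 -479.5  259.9] w 36.2 grip 0.0 F [ 0.1 -0.1  0.3] M [0.02 0.08 0.02] q7 0.28
```

View pics/c7.png

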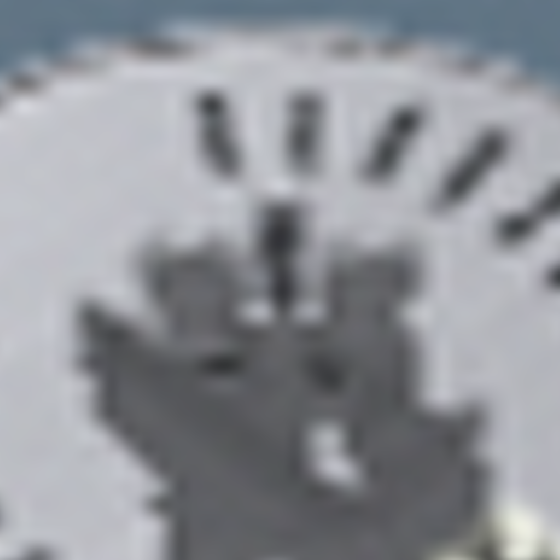

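The wings are now level in the crop, (190,280) and (375,280), as predicted for 8.65 rad, so the nut followed and is snug. Now I locate the scanner with a model overlay.

```bash
cat > sc.py <<'E'
from h import *
import sys
x,y,a=map(float,sys.argv[1:4]); out=[]
def box(x0,x1,w,z0,z1): return [[[x0,-w/2,z],[x1,-w/2,z],[x1,w/2,z],[x0,w/2,z]] for z in (z0,z1)]
for n in ("top","side"):
    p=imaging.read_camera(n)
    for c,m in masks(p,"scanner",.5):
        q,t,e=pca(p,m,46)
        if np.hypot(*(q-[480,398]))<40: print(n,q.round(1),round(t,3),e.round(1))
    s=9; o=crop(p,[480,398,40],200/s,400); c0=pix(p,[480,398,40])[0]
    for f,col in zip(box(-60,42,32,24,46)[1:]+box(42,86,46,24,54)[1:],((0,255,0),(0,0,255))):
        P=np.array(f); c,k=np.cos(a),np.sin(a); W=np.c_[x+c*P[:,0]-k*P[:,1],y+k*P[:,0]+c*P[:,1],P[:,2]]
        cv2.polylines(o,[((pix(p,W)-c0)*s+200).astype(np.int32)],True,col,1)
    out.append(cv2.convertScaleAbs(o,alpha=1.8))
cv2.imwrite(sys.argv[4],np.hstack(out))
E
python3 sc.py 467 398 0.02 pics/c8.png
```

```text
top [479.6 402.2] -3.124 [146.3  40.9]
```

View pics/c8.png

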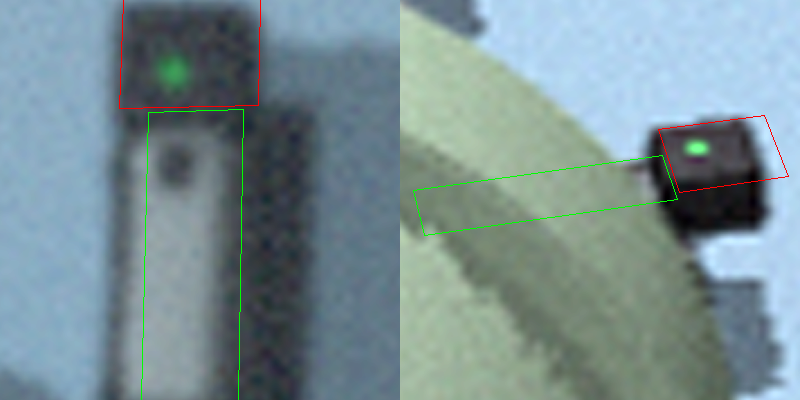

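The overlay is off by several millimetres and the arm hides the handle. I'll move to the start posture, which had a clear view, and overlay again.

```bash
sed -i 's#s=9; o=crop(p,\[480,398,40\],200/s,400)#s=6 if n=="top" else 7; o=crop(p,[480,398,40],200/s,400)#' sc.py
python3 - <<'E'
from h import *
manip.set_joints([1.145,0.521,-0.036,1.599,0.021,1.021,-0.113])
E
python3 sc.py 463 400 0.01 pics/c9.png
```

```text
top [477.1 401.5] -3.139 [154.2  42.7]
side [482.9 390.9] -3.089 [141.8  60.5]
```

View pics/c9.png

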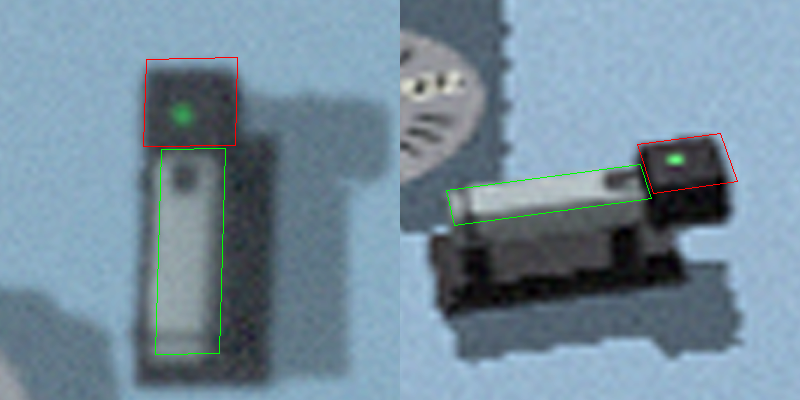

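```bash
python3 - <<'E'
from h import *
manip.command_gripper(70,40)
manip.goto([430,-60,260],best([430,-60,260],1.57))
c=[459,402]
manip.goto([*c,180],best([*c,180],1.57)); s=state()
print(manip.move_linear([*c,17],v=120,force_limit=6)); state()
manip.command_gripper(20,40); manip.dwell(.2); s=state()
E
```

```text
t 100.3 pos [460.  400.8 180.2] w 70.0 grip 0.0 F [ 0.  -0.6  0.3] M [ 0.02  0.01 -0.05] q7 0.26
False
t 101.8 pos [459.3 402.3  17.7] w 70.3 grip 0.0 F [ 0.7  0.2 -0. ] M [ 0.03 -0.01  0.04] q7 0.12
t 102.4 pos [459.2 402.2  17.5] w 31.1 grip 40.0 F [-0.2  0.3  6.3] M [-0.18  0.17 -0.  ] q7 0.12
```

```bash
python3 - <<'E'
from h import *
s=manip.read_state(); yv=R.from_quat(s["tcp_rot"]).as_matrix()[:2,1]; y=np.arctan2(yv[1],yv[0])
c=[459,402]
manip.move_linear([*c,160],v=150); s=state()
lab=S+60*np.array([np.cos(-1.01),np.sin(-1.01)]); t=lab-[66,0]; print(lab,t)
manip.goto([*t,160],list(down(y))); manip.move_linear([*t,86],v=80); manip.dwell(.5); state()
out=[crop(imaging.read_camera(n),[*lab,60],40,400) for n in("top","side")]
manip.dwell(2.5); state()
for i,n in enumerate(("top","side")):
    p=imaging.read_camera(n)
    for X,col in (([*lab,33],(0,0,255)),([*(t+[42,-23]),93],(0,255,0)),([*(t+[42,-23]),123],(0,255,0)),([*(t+[86,-23]),93],(0,255,0)),([*(t+[86,-23]),123],(0,255,0)),([*(t+[86,23]),123],(255,0,0))):
        u=(pix(p,X)[0]-pix(p,[*lab,60])[0])*5+200; cv2.circle(out[i],tuple(int(k) for k in u),3,col,-1)
cv2.imwrite("pics/c10.png",np.hstack(out))
E
```

```text
t 103.5 pos [458.7 401.6 159.1] w 31.0 grip 39.7 F [-0.  -0.9 -1.8] M [ 0.04  0.07 -0.01] q7 0.24
[570.81164328 -57.30991068] [504.81164328 -57.30991068]
t 106.8 pos [504.8 -57.4  86. ] w 30.8 grip 39.7 F [-0.7 -1.  -1.1] M [ 0.01 -0.    0.  ] q7 0.91
t 109.4 pos [504.8 -57.3  86. ] w 31.3 grip 39.7 F [ 0.1  0.4 -1.1] M [-0.    0.03  0.03] q7 0.91
```

View pics/c10.png

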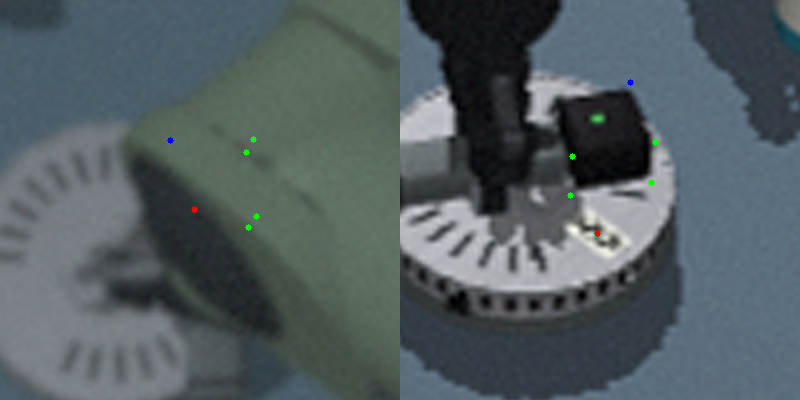

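The side crop shows the nose over the label: the label centre is at (598,232) and the model points match to about 2 mm. It has been held for about 3 s, so I'm putting the scanner back.

```bash
python3 - <<'E'
from h import *
manip.dwell(.5)
s=manip.read_state(); q=list(s["tcp_rot"]); t=s["eef_pos"][:2]; c=[459.1,402.1]
manip.move_linear([*t,160],v=120); manip.goto([*c,160],q); manip.dwell(.3)
manip.move_linear([*c,50],v=120); print(manip.move_linear([*c,17.3],v=40,force_limit=6)); state()
manip.command_gripper(70); manip.dwell(.2); manip.move_linear([*c,180],v=120)
manip.goto([430,-60,260],best([430,-60,260],1.57)); manip.set_joints([1.145,0.521,-0.036,1.599,0.021,1.021,-0.113]); state()
E
python3 sc.py 459 402 0.0 pics/c11.png
```

```text
True
t 114.6 pos [458.8 401.9  17.5] w 31.5 grip 41.0 F [-1.2 -2.1 10.5] M [-0.39  0.2  -0.04] q7 0.1
t 120.5 pos [ 218.7 -585.6  231.7] w 69.9 grip 0.0 F [1.2 0.1 0.5] M [-0.   -0.01 -0.04] q7 -0.11
top [476.5 397.7] -3.104 [151.9  41.4]
side [479.9 387.8] -3.042 [148.4  63.4]
```

View pics/c11.png

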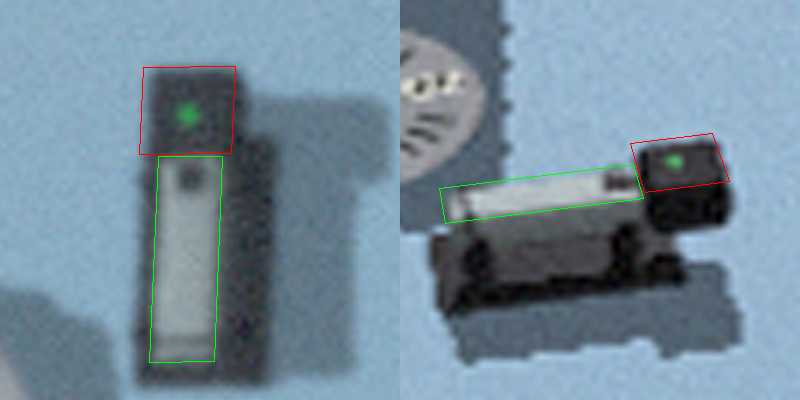

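The scanner is back level in its rest, within about 3 mm of where it was in the earlier overlay. Handing in.

```bash
python3 -c "
from station import job; print(job.hand_in())"
```

```text
the job is handed in; nothing more can be done
None
```

The job is handed in at about 120 s with no verdict returned: three cassettes (all I could see) are in the basket, the lid is seated, the nut is turned about 8.65 rad, the label was held under the scanner for about 3 s, and the scanner is back in its rest; the nut's press on the lid was judged only from its angle and the turning resistance.

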